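# Seat a lens bezel face down and hold the curing lamp over it

### The arm

A 6-joint arm with a two-finger parallel gripper is mounted at the origin on the work surface; the furniture and walls round the work are solid. World frame = base frame: x ahead of the robot, y to its left, z up, the work surface at z = 0. Lengths are in m, angles in rad, forces in N, time in s.
With the tool pointing down it reaches from about 0.25 to 0.775 m from the base axis. Payload 4 kg.
Tool frame: the origin (TCP) lies between the finger pads; the fingertips stand 14 mm ahead of it and the grasp point (between the pads) lies 5 mm behind it (nose_length is the distance from the TCP to the fingertips, in m); z points along the fingers, y is the line along which they close (so a half turn about z gives the same grasp; the last joint's range is limited). The gripper opens to 94 mm and grips with 3 to 60 N. Pads are 16 mm wide; open, the fingers measure 119 mm over their backs; the gripper's body (75 mm by 177 mm) begins 78 mm behind the grasp point.
Start: joints at [1.103, 0.087, 1.371, -0, 1.684, -0.103], TCP at [0.196, 0.514, 0.22] pointing down, gripper open.
Joint ranges: [-3.1, 3.1], [-0.76, 2.03], [0.27, 2.55], [-1.08, 4.22], [0.17, 2.65], [-2.57, 2.57]. Speed limits (rad/s): [2.79, 2.79, 3.14, 3.14, 3.14, 3.14].

### API

Orientations are given as [roll, pitch, yaw] about the fixed x, y, z axes, in that order (R = Rz(yaw) Ry(pitch) Rx(roll)).
In Python, from bench import * gives the robot as it stands.
- The arm moves only by the tool move_arm, never from a script. Its argument "steps" is one flat list of numbers, 7 for each row, row after row: the turn, a rotation vector about the world's x, y, z in rad, then the shift along the world's x, y, z in m, then the opening, from 0 (shut) to 1 (fully open). A call has 1 to 12 rows; each row is the pose to reach, as a shift and turn from the pose commanded when the call began; what a row does not reach only later rows make up. A row lasts 1/10 s, in which the tool goes at most 50 mm and 8.59 degrees, less where a joint would pass 70% of its speed; a pose out of reach is approached as far as the arm can. A call with a gripper value outside its range is refused whole. The fingers move at their own pace and stop on an object; the grip force is fixed at half the most. Time passes only in rows, so rows that repeat a pose let the fingers close. It gives the time, the measured TCP pose, the force, the opening and the grip force at its end, in the units of the state.
- get_obs(): the state, without advancing time (a new reading comes with each control period).
- snapshot(name): name is "side" or "top"; returns (picture, depth): 420x560x3 uint8, red, green, blue; 420x560 float32, m along the optical axis (not along the pixel's ray), 0 where there is no reading.
- camera_model(name): a dict with "fx", "fy", "cx", "cy" (pixels), "rvec" (rotation vector, rad) and "tvec" (3), from world to camera coordinates, as OpenCV has them. Camera axes: x right, y down, z forward; pixel columns grow to the right and rows downward; lengths in m; the calibration is good to about 2 mm. A picture is of the moment at which its call begins. camera_model takes no time and is no camera call.
- close_job(): hands the job in; it is judged then, once.
Trained networks look in the newest picture that a camera, given by its name, has taken for a name from the list of things; names that differ only in an ending like _2 or _b are one class to them, and where a whole thing is asked for, a point or a joint stands for the part that bears it (a point fixed in the world has none). Each returns a list of dicts, best first, with "score" (0 to 1); they miss things now and then, are a little off and sometimes report something else, mostly with a low value. They report only what shows in the picture. A call takes as long as a camera call. They do not tell look-alikes from the thing itself.
- silhouettes(camera, target): "pixels" (420x560 bool, what is visible of it) and "uv" ([column, row] in pixels, amid what is visible of it).
- spot_point(camera, target): "uv" ([column, row] in pixels: a listed point, or the origin of a listed thing).
The state is a dict: "time": time; "joint_positions": joint angles; "qvel": joint speeds; "joint_torque": joint torques, N m; "tool_pos": TCP position; "ee_rot": TCP orientation; "wrist_force": force on the tool from outside, world axes, zero at the start; "wrist_torque": the same for the moment, N m; "width": finger opening in m; "finger_force": force on a finger pad.
Only numpy, scipy, OpenCV 4.12 (cv2) and the standard library are available. Lean on these libraries where they do the work, as an engineer would, in place of code of your own. Each camera call takes 0.05 s, during which the arm holds its last target. There are 200 camera calls.

### The job

Take the freshly glued lens bezel off the small sloping gluing stand and set it down, without dropping it, flat and fully home in the round pocket of the curing nest: flange (front face) down, tube and lens upward. Then lift the curing lamp out of its charging cup, carry it over the tops of the amber light screens (never bump these), and stop with the lamp upright, lens down, centred about 1 cm above the end of the bezel's tube, never touching the bezel because its lens is still loose in the glue. Finish there, still holding the lamp steady in the gripper (do not put it down or let go), and leave the other bezel (already cured), the marker and the pot where they are.

Things in the scene. Friction and masses are not known exactly. Their poses are not given: they have to be found in the camera images.
- bezel: Cream lens bezel lying in the sloping stand, to be moved. Flange 56 mm across, 4 mm thick, with a tube 40 mm outside, 34 mm bore, 18 mm long (22 mm overall, 35 g); a clear lens sits in the tube. Origin: centre of the flange's flat face (the front); z runs from there along the tube and at first leans 0.42 rad (24 deg) from vertical, to the stand's -x. Grip the tube across its sides.
- cured_bezel: An identical bezel, already cured, lying flange down on the table behind the nest, to the left; same frame. It stays there.
- stand: Grey gluing stand, fixed: 76 x 76 mm plate tilted 0.42 rad (24 deg), low edge to the stand's -x (roughly towards the robot, yaw varies by 14 deg), high edge to +x, about 55 mm high, with one round pocket 59 mm across and 5 mm deep. Origin: centre of its foot on the table, z up. It stands to the left or to the right of the nest.
- stand_pocket (a point): Centre of the floor of the stand's pocket, 32 mm above the table, where the bezel's origin starts (within 2 mm). Its axes are the stand's (z vertical, not tilted).
- nest: Curing nest, fixed: dark 136 x 180 mm bed plate, 6 mm thick, with an aluminium block 88 x 88 x 22 mm in the middle (block top 28 mm above the table). Origin: on the table under the middle of the block; z up, its -x side (towards the robot, yaw varies by 11 deg) has no screen.
- nest_pocket (a point): Centre of the floor of the nest's round pocket, 23 mm above the table; the pocket is 59 mm across and 5 mm deep (1.5 mm play round the flange). z up. With the bezel home its origin is at this point and the end of its tube 45 mm above the table.
- screens: Three upright amber acrylic sheets, 3 mm thick, fixed to the nest; their top edge is 76 mm above the table. Left and right sheets at y = +-86.5 mm from the nest's origin, 124 mm long; rear sheet at x = +77.5 mm; the robot's side is open. Origin and axes as the nest.
- lamp: Cordless curing lamp: aluminium cylinder with dark rubber sleeve, 150 mm long, 180 g, standing lens down in its charging cup, loose. Origin: centre of the lens face (lower end); z runs up along the lamp. Head 34 mm diameter from 0 to 28 mm, neck 27 mm, body 32 mm diameter from 44 to 143 mm. Grip the body from above, about 115 mm above the lens; lift straight up at least 30 mm to leave the cup.
- charger: Charging cup, fixed: black round foot 76 mm across with an upright cup 51 mm outside, 42 mm bore, rim 34 mm above the table; the lamp's lens face rests 8 mm above the table. Origin: centre of its underside. On the other side of the nest from the stand.
- marker_black: Black and white marker pen, 128 mm long, loose bystander lying on the table in front of the nest. Origin: middle of its underside.
- pot: Cream moulded pot 156 x 153 x 121 mm high, loose bystander on the papers behind the nest. Origin: centre of its underside.
Not all that is in view belongs to the job. Several things have the shape of the lamp; the one meant has the colours described above.

How it is judged:
On the way, in this order (a step that is already met when the one before it is completed fails the run):
1. the bezel sits flange down, home in the nest's pocket, and is let go (horizontal distance between bezel and nest_pocket below 0.004 m and z of bezel in the frame of nest_pocket between -0.002 and 0.002 m and angle between bezel's own z axis and vertical below 0.06 rad and contact force between the fingers and bezel below 0.05 N), for 0.3 s.
2. the held lamp is raised so that its lens face is above the tops of the screens (height (world z) of lamp above 0.08 m and contact force between the fingers and lamp above 0.5 N), for 0.1 s.
At the end, for the whole second after the job is handed in: Bezel home in the nest, flange down (4 mm of centre, 2 mm of the floor, 0.06 rad), not held. Lamp held by the fingers only, still, 0.1 rad of upright, centred within 6 mm, 4 to 18 mm above the tube end, touching neither bezel, nest nor screens. Bystanders within 20 mm of their places (all of step 1 and horizontal distance between lamp and bezel below 0.006 m and z of lamp in the frame of bezel between 0.026 and 0.04 m and angle between lamp's own z axis and vertical below 0.1 rad and contact force between the fingers and lamp above 0.5 N and contact force between lamp and bezel below 0.05 N and contact force between lamp and nest below 0.05 N and linear speed of each of lamp, bezel below 0.02 m/s and distance of each of cured_bezel, marker_black, pot from where it was at the start of the episode below 0.02 m); the arm keeps its last pose, push and grip.
It fails at once if the lamp touches the bezel (contact force between lamp and bezel above 0.2 N).
It fails at once if the screens are bumped (contact force between screens and anything else above 2 N).
It fails at once if the bezel is dropped (linear speed of bezel above 0.6 m/s and contact force between the fingers and bezel below 0.05 N).
It fails at once if the cured bezel, the marker or the pot is moved (distance of any of cured_bezel, marker_black, pot from where it was at the start of the episode above 0.02 m).
It also fails if it takes over 58 s, if anything falls off the work surface, if the arm or the gripper's body presses on something with over 40 N, if the wrist force passes 120 N, or if a joint passes its speed limit or range.

## Working session

There is one attempt and no reset: what is moved stays moved. The work goes in short steps, Python scripts to look and compute and a tool call to move; the robot and the scene stay as the last step left them, time stands still between calls to the robot, and variables do not carry over. Pictures are saved under pics/ and viewed, at most 10 in all, crops included, and the job is handed in when it is done.

Besides the shell and the picture viewer there is one more tool, called after "Request:" as name(argument=value, ...) on one line, values as JSON. move_arm: Moves the arm, as the interface text tells. Its arguments: {"type":"object","properties":{"steps":{"type":"array"}},"required":["steps"]}

```bash
mkdir -p pics; ls; python3 - <<'E'
from bench import *
import cv2,numpy as np
o=get_obs();print(o)
for n in("top","side"):
    p,d=snapshot(n);cv2.imwrite(f"pics/{n}0.png",p[:,:,::-1]);np.save(f"pics/{n}0.npy",d)
    print(n,camera_model(n))
    for t in("bezel","stand_pocket","stand","nest_pocket","nest","lamp","charger","cured_bezel","marker_black","pot"):
        print(t,[(np.round(r["uv"],1).tolist(),round(r["score"],2)) for r in spot_point(n,t)][:4])
E
```

```text
pics
{'time': 0.0, 'joint_positions': array([ 1.10293088e+00,  8.79571038e-02,  1.37222488e+00, -2.08268893e-05,
        1.68362637e+00, -1.03114847e-01]), 'qvel': array([ 1.82888972e-05,  7.39469934e-04, -5.25550019e-04, -1.13005778e-03,
       -9.19460989e-04,  5.99127311e-04]), 'joint_torque': array([-9.46435080e-06, -3.40185606e+01, -3.02426791e+01,  7.17873336e-02,
        3.31703515e-02, -1.58574053e-04]), 'tool_pos': array([0.19597656, 0.5133431 , 0.21831792]), 'ee_rot': array([-3.13938659e+00, -2.07477206e-04,  2.77683951e+00]), 'wrist_force': array([ 0.61125183, -0.29358034,  0.7654856 ]), 'wrist_torque': array([-0.00336093, -0.00140928,  0.04782732]), 'finger_force': 0.0, 'width': 0.09355595001487735}
top {'fx': 479.3004312685388, 'fy': 479.3004312685388, 'cx': 277.47591719305376, 'cy': 213.99467071914285, 'rvec': array([ 2.12221995, -2.11157471,  0.18819159]), 'tvec': array([0.07441738, 0.5818676 , 0.99881489])}
bezel [([186.1, 261.3], 0.67)]
stand_pocket [([180.0, 256.5], 0.85)]
stand [([183.9, 254.7], 0.71)]
nest_pocket [([293.2, 241.0], 0.56)]
nest [([290.5, 242.7], 0.78)]
lamp [([364.1, 280.2], 0.69), ([263.1, 294.1], 0.49)]
charger [([362.5, 279.3], 0.82)]
cured_bezel [([297.7, 302.4], 0.43)]
marker_black [([297.8, 305.7], 0.8), ([289.1, 244.6], 0.72)]
pot [([279.2, 129.3], 0.74)]
side {'fx': 393.37517887495403, 'fy': 393.37517887495403, 'cx': 274.35560465983997, 'cy': 205.66108684782873, 'rvec': array([ 1.90170294,  0.62281226, -0.41798998]), 'tvec': array([-0.49281449, -0.04464808,  1.12402572])}
bezel [([302.2, 185.2], 0.62)]
stand_pocket [([302.0, 184.8], 0.83)]
stand [([300.9, 196.3], 0.91)]
nest_pocket [([253.4, 222.4], 0.97)]
nest [([253.0, 233.0], 0.66)]
lamp [([172.2, 250.3], 0.91), ([234.9, 213.4], 0.64)]
charger [([173.3, 252.8], 0.61)]
cured_bezel [([337.2, 221.0], 0.67)]
marker_black [([205.6, 219.8], 0.61)]
pot [([368.4, 256.8], 0.77)]
```

View pics/top0.png

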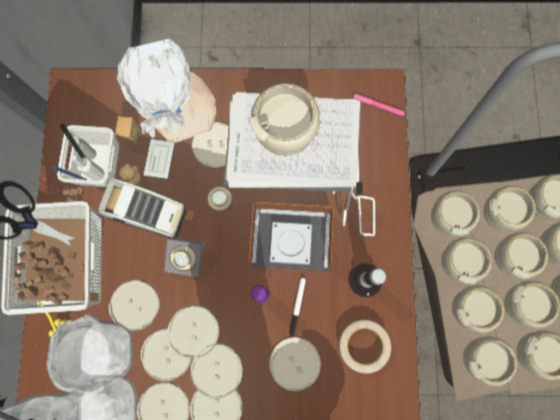

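View pics/side0.png

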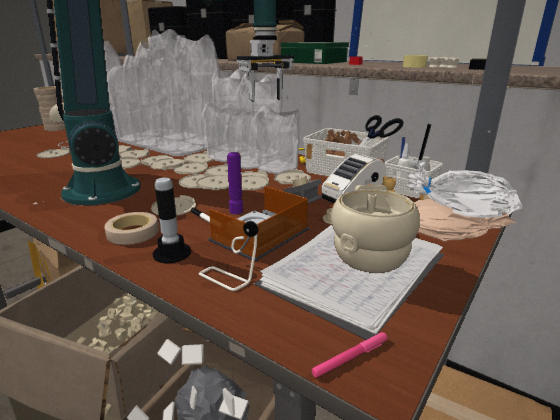

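The top view shows the stand with the bezel near (183,257), the nest at (291,242), the black and silver lamp at (370,278), and a purple look-alike at (260,293). The side view shows the lamp at (166,215), the amber screens around (260,220), and a wire holder with a black ball near (245,230).

```bash
cat > h.py <<'E'
from bench import *
import cv2,numpy as np
def cam(n):
    m=camera_model(n);R=cv2.Rodrigues(np.array(m["rvec"]))[0];return m,R,np.array(m["tvec"])
def cloud(n,d):
    m,R,t=cam(n);v,u=np.mgrid[:d.shape[0],:d.shape[1]]
    P=np.stack([(u-m["cx"])/m["fx"]*d,(v-m["cy"])/m["fy"]*d,d],-1)
    W=(P-t)@R; W[d<=0]=np.nan; return W
def proj(n,X):
    m,R,t=cam(n);c=np.asarray(X)@R.T+t
    return np.stack([c[...,0]/c[...,2]*m["fx"]+m["cx"],c[...,1]/c[...,2]*m["fy"]+m["cy"]],-1)
def ray(n,uv,z):
    m,R,t=cam(n);r=R.T@np.array([(uv[0]-m["cx"])/m["fx"],(uv[1]-m["cy"])/m["fy"],1]);c=-R.T@t
    return c+r*(z-c[2])/r[2]
def tri(uvs):
    A=[];b=[]
    for n,uv in uvs.items():
        m,R,t=cam(n);r=R.T@np.array([(uv[0]-m["cx"])/m["fx"],(uv[1]-m["cy"])/m["fy"],1]);r/=np.linalg.norm(r)
        M=np.eye(3)-np.outer(r,r);A.append(M);b.append(M@(-R.T@t))
    return np.linalg.solve(sum(A),sum(b))
E
python3 - <<'E'
from h import *
W=cloud("top",np.load("pics/top0.npy"));S=cloud("side",np.load("pics/side0.npy"))
np.set_printoptions(precision=4,suppress=True)
print("cam",[-cam(n)[1].T@cam(n)[2] for n in("top","side")])
print("table z",np.nanmedian(W[255:262,130:160].reshape(-1,3),0),np.nanmedian(W[310:325,330:335].reshape(-1,3),0),W[200,380])
for a,b,c in(("stand_pocket",(180,256.5),(302,184.8)),("nest_pocket",(293.2,241),(253.4,222.4)),("lamp",(364.1,280.2),(172.2,250.3)),("charger",(362.5,279.3),(173.3,252.8)),("purple",(263.1,294.1),(234.9,213.4))):
    print(a,tri({"top":b,"side":c}))
z=W[...,2]
# nest block top
def fit(mask,name):
    p=W[mask];r=cv2.minAreaRect((p[:,:2]*1000).astype(np.float32));print(name,len(p),p.mean(0),r)
V,U=np.mgrid[:420,:560]
box=lambda u0,u1,v0,v1:(U>=u0)&(U<u1)&(V>=v0)&(V<v1)
fit(box(262,322,215,265)&(abs(z-.028)<.004),"block")
fit(box(250,335,200,272)&(z>.068)&(z<.085),"screens")
fit(box(355,392,260,298)&(z>.145),"lamptop")
fit(box(160,210,235,282)&(z>.006),"stand")
print("patch z mm stand");print((W[236:280:2,160:210:2,2]*1000).round().astype(int))
fit(box(355,392,260,298)&(z>.004)&(z<.03),"chargerfoot")
im=cv2.imread("pics/top0.png")
cv2.imwrite("pics/c1.png",np.hstack([cv2.resize(im[225:290,150:215],(400,400),interpolation=2),cv2.resize(im[195:275,245:325],(400,400),interpolation=2)]))
E
```

```text
cam [array([0.3834, 0.0645, 1.0912]), array([ 1.0226, -0.5499,  0.4003])]
table z [ 0.4886  0.3818 -0.0006] [ 0.3593 -0.0448 -0.0003] [ 0.6269 -0.1608 -0.003 ]
stand_pocket [0.4891 0.293  0.033 ]
nest_pocket [0.5253 0.0422 0.0289]
lamp [ 0.4414 -0.1166  0.0048]
charger [ 0.4431 -0.1148 -0.0012]
purple [ 0.409   0.1096 -0.0052]
block 1047 [0.5229 0.0478 0.0273] ((523.300537109375, 48.0523796081543), (87.78184509277344, 88.23316192626953), 86.60082244873047)
screens 332 [0.5666 0.0405 0.0744] ((539.6012573242188, 47.15070343017578), (176.33872985839844, 127.2642593383789), 86.26838684082031)
lamptop 214 [ 0.4422 -0.1181  0.1559] ((442.183837890625, -118.78155517578125), (29.09231185913086, 30.32987403869629), 0.0027319216169416904)
stand 1257 [0.4908 0.2856 0.0378] ((495.8315124511719, 295.8128967285156), (97.05014038085938, 83.50370788574219), 81.42671203613281)
patch z mm stand
[[                  -1                   -1                    0
                    13                   13                   11
                    29                   12                    1
              
[... 11265 characters left out ...]
             0
                     2                    0                    1
                    -5                    2                   -2
                    -2                   -5                   -6
                    -3                   -2                    1
                    -2                   -1                   -1
                    -1                   -1                    1
                     2                    2                    3
                     2]]
chargerfoot 298 [ 0.4397 -0.1172  0.0096] ((445.56536865234375, -126.56620788574219), (77.75183868408203, 68.30110931396484), 7.818713188171387)<stdin>:18: RuntimeWarning: invalid value encountered in cast
```

View pics/c1.png

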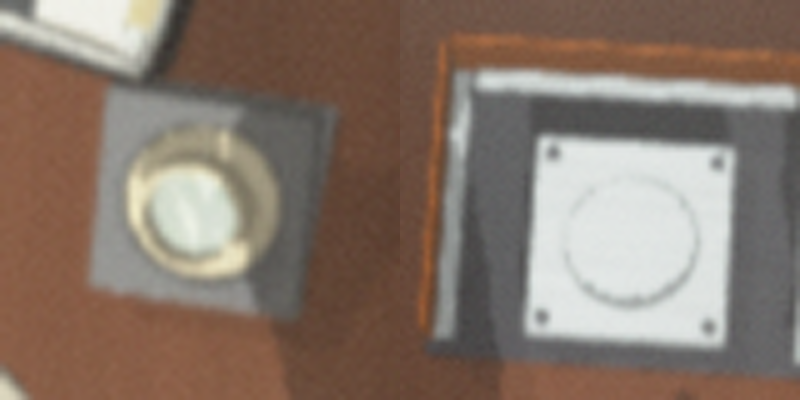

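```bash
python3 - <<'E'
from h import *
from scipy.optimize import least_squares
np.set_printoptions(precision=4,suppress=True)
W=cloud("top",np.load("pics/top0.npy"));S=cloud("side",np.load("pics/side0.npy"))
V,U=np.mgrid[:420,:560]
P=W[240:276,164:206].reshape(-1,3);P=P[np.isfinite(P).all(1)&(P[:,2]>.018)]
# plate plane: robust, tilt fixed .42: n=(-s cos yaw,-s sin yaw,c); points = plate
def n(y):return np.array([-np.sin(.42)*np.cos(y),-np.sin(.42)*np.sin(y),np.cos(.42)])
Q=P[np.hypot(P[:,0]-.49,P[:,1]-.288)>.030]
r=least_squares(lambda p:Q@n(p[0])-p[1],[-.1,.03],loss="soft_l1",f_scale=.002)
y,h=r.x;N=n(y);print("yaw(plane)",y,"off",h)
# plate outline yaw via in-plane rect
ex=np.array([np.cos(.42)*np.cos(y),np.cos(.42)*np.sin(y),np.sin(.42)]);ey=np.cross(N,ex)
pl=Q[abs(Q@N-h)<.006];a=np.c_[pl@ex,pl@ey]
rc=cv2.minAreaRect((a*1000).astype(np.float32));print("rect",rc)
c=np.array(rc[0])/1000;X=c[0]*ex+c[1]*ey+h*N;print("plate centre",X,"pocket floor",X-.005*N)
k=P[(P@N-h>.012)&(P@N-h<.023)];b=np.c_[k@ex,k@ey]
f=least_squares(lambda p:np.hypot(b[:,0]-p[0],b[:,1]-p[1])-.0185,b.mean(0),loss="soft_l1",f_scale=.002)
X=f.x[0]*ex+f.x[1]*ey+(h-.005)*N;print("rim n",len(k),"height",np.median(k@N-h),"bezel origin",X)
for nme in("stand_pocket","bezel"):
    pass
print("spot at z=.032",ray("top",(180,256.5),.032),ray("side",(302,184.8),.032))
print("nest pocket circle",ray("top",(291.2,243),.028))
# obstacle heights
z=W[...,2]
for nm,(u0,u1,v0,v1) in dict(purple=(250,272,282,304),clip=(330,380,180,238),dev=(98,190,178,238),pot=(240,325,80,160)).items():
    p=W[v0:v1,u0:u1].reshape(-1,3);p=p[p[:,2]>.02]
    if len(p):print(nm,p.min(0),p.max(0))
# side lamp body points
p=S.reshape(-1,3);p=p[(np.hypot(p[:,0]-.442,p[:,1]+.118)<.03)&(p[:,2]>.06)&(p[:,2]<.14)]
f=least_squares(lambda q:np.hypot(p[:,0]-q[0],p[:,1]-q[1])-.016,[.442,-.118],loss="soft_l1",f_scale=.002);print("lamp side",len(p),f.x)
p=S.reshape(-1,3);p=p[(np.hypot(p[:,0]-.409,p[:,1]-.11)<.03)&(p[:,2]>.06)];print("purple top",p[:,2].max())
E
```

```text
yaw(plane) -0.1329216502997151 off -0.14890371359408888
rect ((421.49420166015625, 348.8433532714844), (76.832763671875, 77.48314666748047), 89.29791259765625)
plate centre [0.4879 0.2867 0.0359] pocket floor [0.4899 0.2864 0.0313]
rim n 102 height 0.01654619482444536 bezel origin [0.49   0.2868 0.0314]
spot at z=.032 [0.4892 0.2932 0.032 ] [0.4876 0.2953 0.032 ]
nest pocket circle [0.521  0.0467 0.028 ]
purple [0.3932 0.0954 0.0201] [0.4229 0.127  0.1538]
clip [ 0.5281 -0.1048  0.0203] [ 0.6686 -0.0364  0.1177]
dev [0.5313 0.2904 0.02  ] [0.6717 0.4901 0.1069]
pot [ 0.7099 -0.0311  0.02  ] [0.8844 0.1692 0.1464]
lamp side 682 [ 0.4434 -0.118 ]
purple top 0.15059472113738637
```

```bash
cat >> h.py <<'E'
from scipy.spatial.transform import Rotation as Ro
def tool(yaw,tilt):  # tool down, fingers closing along Rz(yaw)*y, tilted about that y
    return Ro.from_euler("z",yaw)*Ro.from_euler("y",-tilt)*Ro.from_euler("xyz",[np.pi,0,np.pi])
E
python3 - <<'E'
from h import *
np.set_printoptions(precision=4,suppress=True)
R0=Ro.from_euler("xyz",[-3.1394,-.0002,2.7768])
T=tool(-.14,.42);print(T.as_matrix(),R0.as_matrix());print((T*R0.inv()).as_rotvec())
g=np.array([.4899,.2866,.0314]);n=-T.as_matrix()[:,2]
for k in(.14,.021):print(k,g+k*n,g+k*n-np.array([.196,.514,.22]))
E
```

```text
[[-0.9042  0.1395  0.4038]
 [ 0.1274  0.9902 -0.0569]
 [-0.4078  0.     -0.9131]] [[-0.9342  0.3568 -0.001 ]
 [ 0.3568  0.9342 -0.002 ]
 [ 0.0002 -0.0022 -1.    ]]
[-0.1031 -0.4083  0.2219]
0.14 [0.4334 0.2946 0.1592] [ 0.2374 -0.2194 -0.0608]
0.021 [0.4814 0.2878 0.0506] [ 0.2854 -0.2262 -0.1694]
```

Request:
move_arm(steps=[-0.05, -0.2, 0.11, 0.12, -0.11, 0.0, 1, -0.1031, -0.4083, 0.2219, 0.2374, -0.2194, 0.0, 1, -0.1031, -0.4083, 0.2219, 0.2374, -0.2194, 0.0, 1, -0.1031, -0.4083, 0.2219, 0.2374, -0.2194, 0.0, 1, -0.1031, -0.4083, 0.2219, 0.2374, -0.2194, 0.0, 1, -0.1031, -0.4083, 0.2219, 0.2374, -0.2194, 0.0, 1, -0.1031, -0.4083, 0.2219, 0.2374, -0.2194, -0.0608, 1, -0.1031, -0.4083, 0.2219, 0.2374, -0.2194, -0.0608, 1, -0.1031, -0.4083, 0.2219, 0.2374, -0.2194, -0.0608, 1, -0.1031, -0.4083, 0.2219, 0.2374, -0.2194, -0.0608, 1])

```text
time: 2.1
tool_pos: [0.4338, 0.2946, 0.1594]
ee_rot: [3.139, 0.421, 3.001]
wrist_force: [0.1, -0.9, -0.2]
width: 0.0939
finger_force: 0.0
```

Request:
move_arm(steps=[0, 0, 0, 0.016, -0.0023, -0.036, 1, 0, 0, 0, 0.032, -0.0045, -0.072, 1, 0, 0, 0, 0.04, -0.0057, -0.0905, 1, 0, 0, 0, 0.045, -0.0064, -0.102, 1, 0, 0, 0, 0.048, -0.0068, -0.1086, 1, 0, 0, 0, 0.048, -0.0068, -0.1086, 1, 0, 0, 0, 0.048, -0.0068, -0.1086, 1])

```text
time: 2.8
tool_pos: [0.4823, 0.2886, 0.0518]
ee_rot: [3.137, 0.422, 3.001]
wrist_force: [-0.4, -0.5, -0.8]
width: 0.0941
finger_force: 0.0
```

```bash
python3 - <<'E'
from h import *
p,d=snapshot("side")
cv2.imwrite("pics/s1.png",cv2.resize(p[90:240,220:400,::-1],(720,600),interpolation=2))
E
```

```text
(no output)
```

View pics/s1.png

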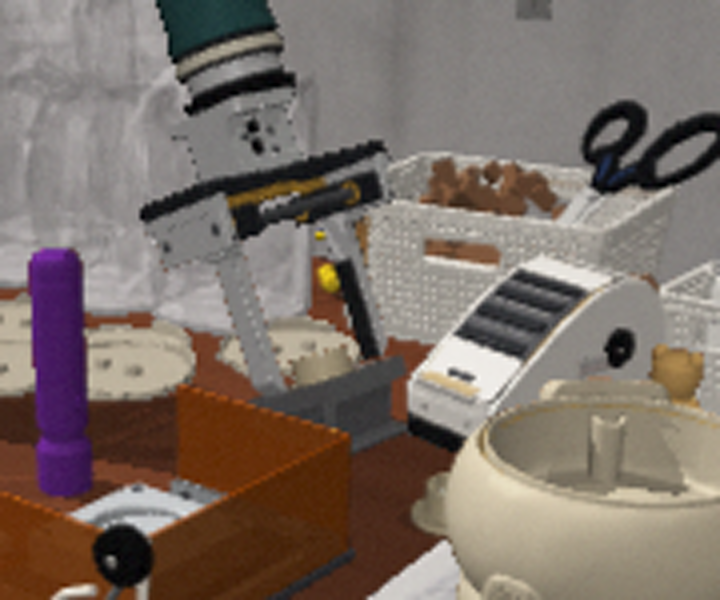

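The gripper straddles the bezel tube (crop 325,365), with both fingertips at the plate surface. I'll close now.

Request:
move_arm(steps=[0, 0, 0, 0, 0, 0, 0.5, 0, 0, 0, 0, 0, 0, 0.45, 0, 0, 0, 0, 0, 0, 0.3, 0, 0, 0, 0, 0, 0, 0.2, 0, 0, 0, 0, 0, 0, 0.2, 0, 0, 0, 0, 0, 0, 0.2, 0, 0, 0, 0, 0, 0, 0.2])

```text
time: 3.55
tool_pos: [0.4818, 0.2877, 0.0504]
ee_rot: [3.138, 0.421, 3.001]
wrist_force: [0.4, 1.3, -0.3]
width: 0.0413
finger_force: 1.2
```

Request:
move_arm(steps=[0, 0, 0, 0, 0, 0, 0.2, 0, 0, 0, 0, 0, 0, 0.2, 0, 0, 0, 0, 0, 0, 0.2])

```text
time: 3.85
tool_pos: [0.4819, 0.2882, 0.0505]
ee_rot: [3.138, 0.421, 3.001]
wrist_force: [-0.3, 0.2, 0.6]
width: 0.04
finger_force: 30.0
```

Request:
move_arm(steps=[0, 0, 0, -0.008, 0.0011, 0.018, 0.2, 0, 0, 0, -0.0161, 0.0023, 0.0365, 0.2, 0, 0, 0, -0.0242, 0.0034, 0.07, 0.2, 0.0, 0.0, 0, 0.0, 0.0, 0.11, 0.2, 0.0586, 0.4158, 0, 0.02, 0.0, 0.13, 0.2, 0.0586, 0.4158, 0, 0.04, -0.03, 0.13, 0.2, 0.0586, 0.4158, 0, 0.0411, -0.07, 0.13, 0.2, 0.0586, 0.4158, 0, 0.0411, -0.11, 0.13, 0.2, 0.0586, 0.4158, 0, 0.0411, -0.15, 0.13, 0.2, 0.0586, 0.4158, 0, 0.0411, -0.19, 0.13, 0.2, 0.0586, 0.4158, 0, 0.0411, -0.2253, 0.13, 0.2, 0.0586, 0.4158, 0, 0.0411, -0.2403, 0.13, 0.2])

```text
time: 5.05
tool_pos: [0.5224, 0.0445, 0.1794]
ee_rot: [3.14, -0.001, 2.998]
wrist_force: [0.3, 0.0, -0.8]
width: 0.0395
finger_force: 30.0
```

Request:
move_arm(steps=[0, 0, 0, 0, 0, -0.06, 0.2, 0, 0, 0, 0, 0, -0.06, 0.2, 0, 0, 0, 0, 0, -0.06, 0.2])

```text
time: 5.35
tool_pos: [0.5205, 0.048, 0.1171]
ee_rot: [3.14, -0.007, 3.002]
wrist_force: [-0.3, 0.6, 0.1]
width: 0.0394
finger_force: 30.0
```

```bash
python3 - <<'E'
from h import *
np.set_printoptions(precision=4,suppress=True)
o=get_obs();print(o["tool_pos"],o["ee_rot"],o["width"],o["finger_force"])
from scipy.optimize import least_squares
p,d=snapshot("side");np.save("pics/s2.npy",d)
print([(r["uv"],r["score"]) for r in spot_point("side","bezel")])
S=cloud("side",d);c0=proj("side",np.array([.5225,.0475,.1]))
print(c0)
u,v=int(c0[0]),int(c0[1])
cv2.imwrite("pics/s2.png",cv2.resize(p[v-60:v+60,u-72:u+72,::-1],(720,600),interpolation=2))
E
```

```text
[0.5205 0.048  0.1171] [ 3.1398 -0.0068  3.0022] 0.0393959781894268 29.999956972897053
[([249.4, 190.2], 0.61)]
[253.0774 190.919 ]
```

View pics/s2.png

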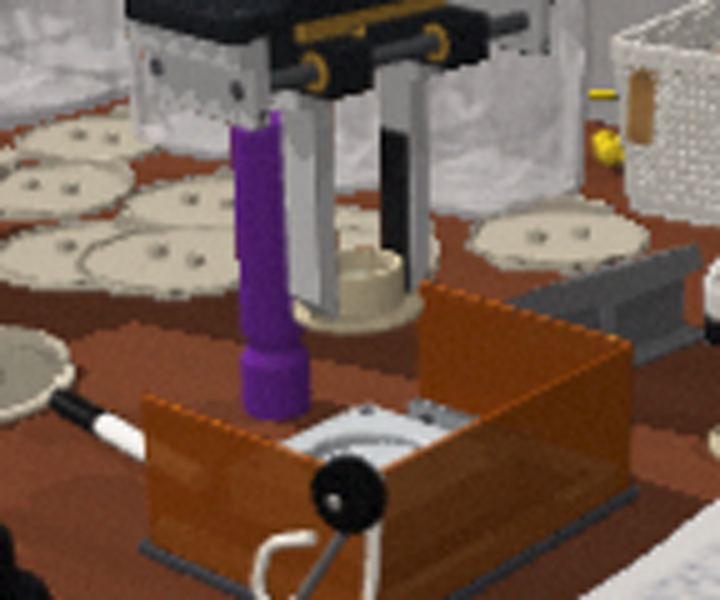

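The bezel is held level, flange down, at crop (355,305), above the nest pocket at (370,440). Next I measure its in-hand centre.

```bash
python3 - <<'E'
from h import *
from scipy.optimize import least_squares
np.set_printoptions(precision=4,suppress=True)
D=np.load("pics/s2.npy");S=cloud("side",D);P=S.reshape(-1,3)
P=P[np.isfinite(P).all(1)]
near=P[np.hypot(P[:,0]-.5225,P[:,1]-.0475)<.04]
b=near[(near[:,2]>.088)&(near[:,2]<.13)]
fl=b[(b[:,2]<.103)]
h,e=np.histogram(fl[:,2],bins=np.arange(.088,.105,.002));print(h,e)
view=np.array([1.0226,-.5499])-np.array([.5225,.0475]);view/=np.linalg.norm(view)
def fit(p,r):
    f=least_squares(lambda q:np.hypot(p[:,0]-q[0],p[:,1]-q[1])-r,[.5225,.0475],loss="soft_l1",f_scale=.0015);return f.x,len(p),np.sqrt(np.mean(f.fun**2))
rad=np.hypot(b[:,0]-.5225,b[:,1]-.0475)
print("flange",fit(fl[np.hypot(fl[:,0]-.5225,fl[:,1]-.0475)>.023],.028))
t=b[(b[:,2]>.105)&(b[:,2]<.119)&(rad<.024)&(((b[:,:2]-[.5225,.0475])@view)>.01)];print("tube",fit(t,.020))
# noise-independent silhouette: flange mask columns
m=silhouettes("side","bezel")
if m:
    k=m[0]["pixels"];vv,uu=np.nonzero(k);print(m[0]["score"],k.sum(),uu.min(),uu.max(),vv.min(),vv.max())
    for z in(.0985,.1025):
        a=np.linspace(0,2*np.pi,200)
        q=proj("side",np.c_[.5225+.028*np.cos(a),.0475+.028*np.sin(a),0*a+z]);print(z,q.min(0),q.max(0))
# block top in side depth
c=S[...,2];blk=P[(abs(P[:,2]-.028)<.003)&(np.hypot(P[:,0]-.5225,P[:,1]-.0475)<.07)]
r=cv2.minAreaRect((blk[:,:2]*1000).astype(np.float32));print("block side",len(blk),r)
p,d=snapshot("top")
tt=[(r["uv"],r["score"]) for r in spot_point("top","nest")];print(tt)
E
```

```text
[ 0  0  0  0  1 18 49 30] [0.088 0.09  0.092 0.094 0.096 0.098 0.1   0.102 0.104]
flange (array([0.5195, 0.0486]), 67, np.float64(0.0014575205340098217))
tube (array([0.5193, 0.048 ]), 75, np.float64(0.001436782266998509))
0.63 263 240 265 179 196
0.0985 [239.8462 186.9372] [266.3085 196.518 ]
0.1025 [239.7695 185.2178] [266.2823 194.7077]
block side 158 ((507.0235900878906, 66.00403594970703), (56.92873001098633, 54.63639450073242), 87.74980926513672)
[([289.5, 243.0], 0.79)]
```

```bash
python3 - <<'E'
from h import *
from scipy.optimize import least_squares
np.set_printoptions(precision=4,suppress=True)
c=np.array([.521,.048])
view=np.array([1.0226,-.5499])-c;view/=np.linalg.norm(view)
FL=[];TU=[]
for i in range(4):
    p,d=snapshot("side");P=cloud("side",d).reshape(-1,3);P=P[np.isfinite(P).all(1)]
    b=P[(np.hypot(P[:,0]-c[0],P[:,1]-c[1])<.036)&(P[:,2]>.09)&(P[:,2]<.12)]
    rad=np.hypot(b[:,0]-c[0],b[:,1]-c[1])
    FL.append(b[(b[:,2]<.103)&(rad>.023)]);TU.append(b[(b[:,2]>.105)&(b[:,2]<.119)&(rad<.024)&((b[:,:2]-c)@view>.01)])
    print(get_obs()["tool_pos"])
for p,r in((np.vstack(FL),.028),(np.vstack(TU),.02)):
    f=least_squares(lambda q:np.hypot(p[:,0]-q[0],p[:,1]-q[1])-r,c,loss="soft_l1",f_scale=.0015);print(f.x)
# pocket circle via top image: ellipse fit on dark edge from initial picture
im=cv2.imread("pics/top0.png",0)[:, :].astype(float)
from scipy.ndimage import map_coordinates
a=np.linspace(0,2*np.pi,180,endpoint=False)
def cost(q):
    s=0
    for r in(.0288,.0293,.0298):
        X=np.c_[q[0]+r*np.cos(a),q[1]+r*np.sin(a),0*a+.028];uv=proj("top",X);s+=np.median(map_coordinates(im,[uv[:,1],uv[:,0]],order=1))*0+map_coordinates(im,[uv[:,1],uv[:,0]],order=1).mean()
    return s
g=[(cost((x,y)),x,y) for x in np.arange(.515,.5305,.0005) for y in np.arange(.04,.0555,.0005)]
print(sorted(g)[:6])
E
```

```text
[0.5239 0.0478 0.1221]
[0.5237 0.0477 0.1218]
[0.5235 0.0476 0.1214]
[0.5233 0.0475 0.1211]
[0.5228 0.0488]
[0.5227 0.0476]
[(np.float64(614.1995480158237), np.float64(0.5224999999999992), np.float64(0.04800000000000001)), (np.float64(614.3567791229057), np.float64(0.5224999999999992), np.float64(0.04750000000000001)), (np.float64(614.6901716160348), np.float64(0.5219999999999992), np.float64(0.04800000000000001)), (np.float64(614.8726248465856), np.float64(0.5219999999999992), np.float64(0.04750000000000001)), (np.float64(615.2425525891204), np.float64(0.5229999999999991), np.float64(0.04800000000000001)), (np.float64(615.3429565701133), np.float64(0.5229999999999991), np.float64(0.04750000000000001))]
```

Request:
move_arm(steps=[0, 0, 0, 0.0005, 0, -0.02, 0.2, 0, 0, 0, 0.0005, 0, -0.04, 0.2, 0, 0, 0, 0.0005, 0, -0.055, 0.2, 0, 0, 0, 0.0005, 0, -0.064, 0.2, 0, 0, 0, 0.0005, 0, -0.068, 0.2, 0, 0, 0, 0.0005, 0, -0.068, 0.2, 0, 0, 0, 0.0005, 0, -0.068, 0.2, 0, 0, 0, 0.0005, 0, -0.07, 0.2, 0, 0, 0, 0.0005, 0, -0.0715, 0.2, 0, 0, 0, 0.0005, 0, -0.0725, 0.2, 0, 0, 0, 0.0005, 0, -0.0735, 0.2])

```text
time: 6.9
tool_pos: [0.5237, 0.0473, 0.0472]
ee_rot: [3.139, 0.001, 3.002]
wrist_force: [-0.3, -0.2, 4.5]
width: 0.0397
finger_force: 30.0
```

Request:
move_arm(steps=[0, 0, 0, 0, 0, 0, 0.2, 0, 0, 0, 0, 0, 0, 0.2])

```text
time: 7.1
tool_pos: [0.5236, 0.0473, 0.0472]
ee_rot: [3.139, 0.001, 3.002]
wrist_force: [-0.1, -0.7, 3.6]
width: 0.0396
finger_force: 30.0
```

```bash
python3 - <<'E'
from h import *
from scipy.optimize import least_squares
np.set_printoptions(precision=4,suppress=True)
for i in range(2):
    p,d=snapshot("side");o=get_obs();print(o["tool_pos"],o["wrist_force"],o["wrist_torque"])
P=cloud("side",d);c=proj("side",np.array([.523,.0475,.04]));u,v=int(c[0]),int(c[1]);print(c)
cv2.imwrite("pics/s3.png",cv2.resize(p[v-40:v+30,u-42:u+42,::-1],(720,600),interpolation=2))
E
```

```text
[0.5236 0.0473 0.0472] [-0.1472  0.5425  4.59  ] [-0.0887  0.1044  0.006 ]
[0.5236 0.0473 0.0472] [-0.3151 -0.1824  4.763 ] [-0.1001  0.1326 -0.0784]
[254.0038 216.6867]
```

View pics/s3.png

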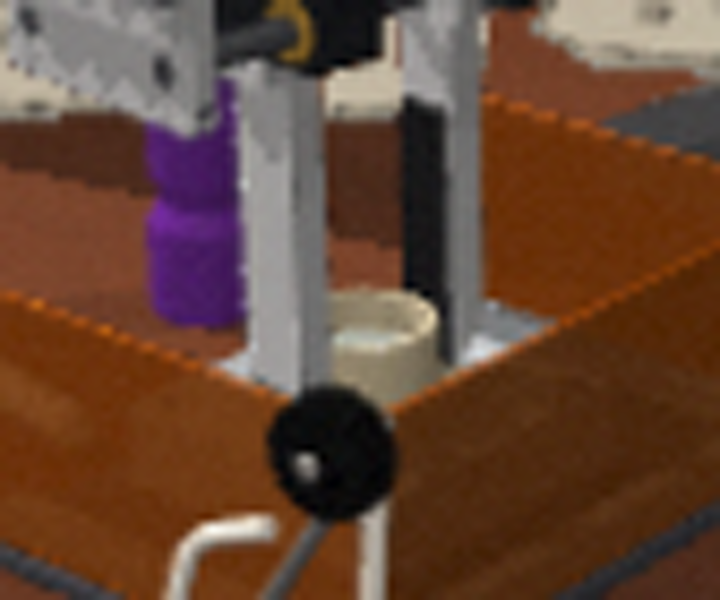

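The bezel is at the pocket but about 3 mm high with 4.6 N. The torque puts the contact on the -x/-y edge, so I back off and shift +x and +y by 1 mm.

Request:
move_arm(steps=[0, 0, 0, 0, 0, 0.002, 0.2, 0, 0, 0, 0.001, 0.001, 0.002, 0.2, 0, 0, 0, 0.001, 0.001, 0.002, 0.2, 0, 0, 0, 0.001, 0.001, 0.001, 0.2, 0, 0, 0, 0.001, 0.001, 0, 0.2, 0, 0, 0, 0.001, 0.001, -0.001, 0.2, 0, 0, 0, 0.001, 0.001, -0.001, 0.2])

```text
time: 7.9
tool_pos: [0.524, 0.0483, 0.0453]
ee_rot: [3.139, -0.0, 3.002]
wrist_force: [0.4, -0.3, -0.7]
width: 0.0396
finger_force: 30.0
```

```bash
python3 - <<'E'
from h import *
np.set_printoptions(precision=4,suppress=True)
for i in range(2):
    snapshot("side");o=get_obs();print(o["tool_pos"],o["wrist_force"],o["wrist_torque"])
E
```

```text
[0.5241 0.0483 0.0454] [ 0.3427 -0.2558 -1.0644] [ 0.0515 -0.0342  0.0226]
[0.5242 0.0483 0.0455] [ 0.023  -0.2632 -0.9893] [ 0.0191 -0.0034 -0.0151]
```

It slipped in with no force, so I continue down until it touches the floor.

Request:
move_arm(steps=[0, 0, 0, 0, 0, -0.001, 0.2, 0, 0, 0, 0, 0, -0.0015, 0.2, 0, 0, 0, 0, 0, -0.002, 0.2, 0, 0, 0, 0, 0, -0.002, 0.2])

```text
time: 8.4
tool_pos: [0.5242, 0.0483, 0.0435]
ee_rot: [3.139, 0.0, 3.002]
wrist_force: [0.6, 0.6, 0.2]
width: 0.0396
finger_force: 30.0
```

Request:
move_arm(steps=[0, 0, 0, 0, 0, -0.0006, 0.2, 0, 0, 0, 0, 0, -0.0012, 0.2, 0, 0, 0, 0, 0, -0.0012, 0.2])

```text
time: 8.7
tool_pos: [0.5245, 0.0483, 0.0427]
ee_rot: [3.139, 0.001, 3.002]
wrist_force: [-0.0, 0.2, 1.1]
width: 0.0398
finger_force: 30.0
```

Request:
move_arm(steps=[0, 0, 0, 0, 0, -0.0005, 0.2, 0, 0, 0, 0, 0, -0.0009, 0.2, 0, 0, 0, 0, 0, -0.0009, 0.2])

```text
time: 9.0
tool_pos: [0.5247, 0.0483, 0.0423]
ee_rot: [3.139, 0.002, 3.002]
wrist_force: [0.1, -0.1, 5.2]
width: 0.0396
finger_force: 30.0
```

Request:
move_arm(steps=[0, 0, 0, 0, 0, 0.0004, 0.2, 0, 0, 0, 0, 0, 0.0004, 0.44, 0, 0, 0, 0, 0, 0.0004, 0.5, 0, 0, 0, 0, 0, 0.0004, 0.6, 0, 0, 0, 0, 0, 0.0004, 0.8, 0, 0, 0, 0, 0, 0.0004, 0.9, 0, 0, 0, 0, 0, 0.0004, 0.9, 0, 0, 0, 0, 0, 0.0004, 0.9])

```text
time: 9.8
tool_pos: [0.5247, 0.0487, 0.0424]
ee_rot: [3.139, 0.001, 3.002]
wrist_force: [0.6, 3.0, 3.2]
width: 0.0828
finger_force: 2.0
```

```bash
python3 - <<'E'
from h import *
p,d=snapshot("side");o=get_obs();print(o["tool_pos"],o["wrist_force"],o["width"])
P=cloud("side",d)
b=P.reshape(-1,3);b=b[np.isfinite(b).all(1)&(np.hypot(b[:,0]-.524,b[:,1]-.048)<.021)&(b[:,2]>.026)&(b[:,2]<.06)];print(np.histogram(b[:,2],bins=np.arange(.026,.06,.002)))
u,v=254,217
cv2.imwrite("pics/s4.png",cv2.resize(p[v-40:v+30,u-42:u+42,::-1],(720,600),interpolation=2))
E
```

```text
[0.52463226 0.04854763 0.04227896] [0.9155973  2.170163   4.64726076] 0.08415623204131277
(array([ 0,  0,  0,  7, 27, 19, 23, 26, 34, 31,  1,  0,  0,  0,  0,  0]), array([0.026, 0.028, 0.03 , 0.032, 0.034, 0.036, 0.038, 0.04 , 0.042,
       0.044, 0.046, 0.048, 0.05 , 0.052, 0.054, 0.056, 0.058]))
```

View pics/s4.png

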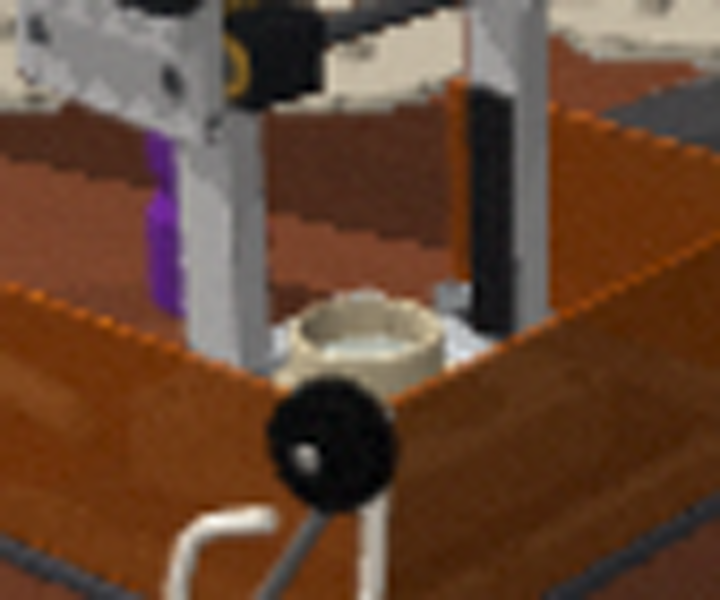

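Bezel seated: tube rim about 45 mm high, fingers clear at both sides. Next I lift straight up and move over the lamp.

Request:
move_arm(steps=[0, 0, 0, 0, 0, 0.01, 0.9, 0, 0, 0, 0, 0, 0.03, 0.9, 0, 0, 0, 0, 0, 0.07, 0.9, 0, 0, 0, 0, 0, 0.12, 0.9, 0, 0, 0, 0, 0, 0.17, 0.9, 0, 0, 0, -0.01, -0.02, 0.1976, 0.9, 0, 0, 0, -0.03, -0.06, 0.1976, 0.9, 0, 0, 0, -0.05, -0.1, 0.1976, 0.9, 0, 0, 0, -0.07, -0.14, 0.1976, 0.9, 0, 0, 0, -0.0812, -0.1668, 0.1976, 0.9, 0, 0, 0, -0.0812, -0.1668, 0.1976, 0.9, 0, 0, 0, -0.0812, -0.1668, 0.1976, 0.9])

```text
time: 11.05
tool_pos: [0.4424, -0.119, 0.2392]
ee_rot: [3.139, -0.001, 2.999]
wrist_force: [-1.3, -0.3, -0.2]
width: 0.0848
finger_force: 0.0
```

```bash
python3 - <<'E'
from h import *
from scipy.optimize import least_squares
from scipy.ndimage import map_coordinates
np.set_printoptions(precision=4,suppress=True)
o=get_obs();print(o["tool_pos"],o["joint_positions"])
p,d=snapshot("top");cv2.imwrite("pics/t5.png",p[:,:,::-1])
W=cloud("top",d).reshape(-1,3);W=W[np.isfinite(W).all(1)]
m=W[(abs(W[:,2]-.045)<.004)&(np.hypot(W[:,0]-.5225,W[:,1]-.0475)<.03)]
f=least_squares(lambda q:np.hypot(m[:,0]-q[0],m[:,1]-q[1])-.0185,[.5225,.0475],loss="soft_l1",f_scale=.0015);print("bezel rim",len(m),m[:,2].mean(),f.x)
A=np.c_[m[:,:2],np.ones(len(m))];print("rim slope",np.linalg.lstsq(A,m[:,2],rcond=None)[0])
b=W[(abs(W[:,2]-.028)<.004)&(np.hypot(W[:,0]-.5225,W[:,1]-.0475)<.066)];print(cv2.minAreaRect((b[:,:2]*1000).astype(np.float32)))
p,d=snapshot("side");S=cloud("side",d).reshape(-1,3)
q=S[(np.hypot(S[:,0]-.442,S[:,1]+.118)<.03)&(S[:,2]>.06)&(S[:,2]<.14)]
f=least_squares(lambda c:np.hypot(q[:,0]-c[0],q[:,1]-c[1])-.016,[.442,-.118],loss="soft_l1",f_scale=.002);print("lamp side",f.x)
b=S[(np.hypot(S[:,0]-.5225,S[:,1]-.0475)<.024)&(S[:,2]>.033)&(S[:,2]<.048)];v=np.array([.5,-.597])/.78
b=b[((b[:,:2]-[.5225,.0475])@v)>.012]
f=least_squares(lambda c:np.hypot(b[:,0]-c[0],b[:,1]-c[1])-.02,[.5225,.0475],loss="soft_l1",f_scale=.002);print("bezel side",len(b),f.x)
E
```

```text
[ 0.4424 -0.119   0.2392] [-0.3881 -0.1214  1.5373  0.0021  1.727  -1.8164]
bezel rim 77 0.04416930909559892 [0.5228 0.0467]
rim slope [ 0.0009 -0.0106  0.0442]
((523.1124267578125, 48.0824089050293), (87.8908462524414, 88.02364349365234), 86.61576843261719)
lamp side [ 0.4433 -0.1181]
bezel side 56 [0.5233 0.0488]
```

Request:
move_arm(steps=[0, 0, 0, 0.0003, 0, -0.03, 0.9, 0, 0, 0, 0.0003, 0, -0.06, 0.9, 0, 0, 0, 0.0003, 0, -0.09, 0.9, 0, 0, 0, 0.0003, 0, -0.112, 0.9, 0, 0, 0, 0.0003, 0, -0.122, 0.9, 0, 0, 0, 0.0003, 0, -0.122, 0.9, 0, 0, 0, 0.0003, 0, -0.122, 0.5, 0, 0, 0, 0.0003, 0, -0.122, 0.4, 0, 0, 0, 0.0003, 0, -0.122, 0.3, 0, 0, 0, 0.0003, 0, -0.122, 0.2, 0, 0, 0, 0.0003, 0, -0.122, 0.15, 0, 0, 0, 0.0003, 0, -0.122, 0.15])

```text
time: 12.35
tool_pos: [0.4434, -0.1186, 0.1177]
ee_rot: [3.139, 0.001, 3.001]
wrist_force: [1.0, -1.0, -0.4]
width: 0.0398
finger_force: 0.0
```

Request:
move_arm(steps=[0, 0, 0, 0, 0, 0, 0.15, 0, 0, 0, 0, 0, 0, 0.15, 0, 0, 0, 0, 0, 0, 0.15, 0, 0, 0, 0, 0, 0, 0.15])

```text
time: 12.75
tool_pos: [0.4433, -0.1185, 0.1175]
ee_rot: [3.139, 0.0, 3.002]
wrist_force: [0.7, -0.7, 1.1]
width: 0.0313
finger_force: 30.0
```

Request:
move_arm(steps=[0, 0, 0, 0, 0, 0.01, 0.15, 0, 0, 0, 0, 0, 0.025, 0.15, 0, 0, 0, 0, 0, 0.045, 0.15, 0, 0, 0, 0, 0, 0.07, 0.15, 0, 0, 0, 0, 0, 0.095, 0.15, 0, 0, 0, 0, 0, 0.112, 0.15, 0, 0, 0, 0, 0, 0.12, 0.15, 0, 0, 0, 0, 0, 0.12, 0.15, 0, 0, 0, 0, 0, 0.12, 0.15])

```text
time: 13.65
tool_pos: [0.4429, -0.1183, 0.2365]
ee_rot: [3.139, -0.001, 3.002]
wrist_force: [0.1, 0.4, -2.4]
width: 0.0315
finger_force: 30.0
```

```bash
cat >> h.py <<'E'
from scipy.optimize import least_squares
def lampfit(c,zl,k=3):
    """fit lamp axis from side depth; c xy guess, zl lens height guess"""
    Q=[]
    for i in range(k):
        p,d=snapshot("side");S=cloud("side",d).reshape(-1,3);S=S[np.isfinite(S).all(1)]
        Q.append(S[(np.hypot(S[:,0]-c[0],S[:,1]-c[1])<.028)&(S[:,2]>zl-.01)&(S[:,2]<zl+.092)])
    Q=np.vstack(Q);h=Q[:,2]-zl
    v=np.array([1.0226,-.5499])-c;v/=np.linalg.norm(v)
    m=((Q[:,:2]-c)@v>.006)&(((h>.004)&(h<.026))|((h>.048)&(h<.09)));q=Q[m];hh=h[m];r=np.where(hh<.03,.017,.016)
    f=least_squares(lambda x:np.hypot(q[:,0]-x[0]-x[2]*hh,q[:,1]-x[1]-x[3]*hh)-r,[*c,0,0],loss="soft_l1",f_scale=.0015)
    return f.x,len(q),np.percentile(Q[:,2],[0,1,3]),p
E
python3 - <<'E'
from h import *
np.set_printoptions(precision=4,suppress=True)
x,n,z,p=lampfit(np.array([.4433,-.1185]),.128);print(x,n,z,get_obs()["tool_pos"],get_obs()["wrist_force"])
cv2.imwrite("pics/s6.png",p[:,:,::-1])
E
```

```text
[ 0.4425 -0.1176  0.003  -0.0046] 1699 [0.1266 0.128  0.13  ] [ 0.4427 -0.1182  0.2361] [ 0.3     0.1953 -2.2392]
```

View pics/s6.png

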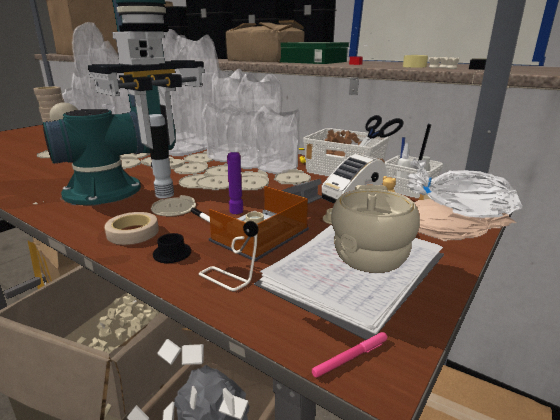

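The lamp hangs upright at (160,150), clear of the cup at (171,248). I now carry it over the right screen.

Request:
move_arm(steps=[0, 0, 0, 0.01, 0.02, 0.01, 0.15, 0, 0, 0, 0.0243, 0.05, 0.01, 0.15, 0, 0, 0, 0.0388, 0.08, 0.01, 0.15, 0, 0, 0, 0.0534, 0.11, 0.01, 0.15, 0, 0, 0, 0.068, 0.14, 0.01, 0.15, 0, 0, 0, 0.0777, 0.16, 0.01, 0.15, 0, 0, 0, 0.0808, 0.1664, 0.005, 0.15, 0, 0, 0, 0.0808, 0.1664, -0.01, 0.15, 0, 0, 0, 0.0808, 0.1664, -0.03, 0.15, 0, 0, 0, 0.0808, 0.1664, -0.04, 0.15, 0, 0, 0, 0.0808, 0.1664, -0.04, 0.15, 0, 0, 0, 0.0808, 0.1664, -0.04, 0.15])

```text
time: 15.0
tool_pos: [0.5238, 0.0472, 0.1973]
ee_rot: [3.14, -0.0, 3.0]
wrist_force: [0.4, -0.3, -2.2]
width: 0.0314
finger_force: 30.0
```

```bash
python3 - <<'E'
from h import *
np.set_printoptions(precision=4,suppress=True)
x,n,z,p=lampfit(np.array([.5235,.048]),.087);print(x,n,z,get_obs()["tool_pos"],get_obs()["wrist_force"])
d=np.vstack([cloud("side",snapshot("side")[1]).reshape(-1,3) for _ in range(3)])
b=d[(np.hypot(d[:,0]-.5225,d[:,1]-.0475)<.024)&(d[:,2]>.033)&(d[:,2]<.048)];v=np.array([.5,-.597])/.78
b=b[((b[:,:2]-[.5225,.0475])@v)>.012]
f=least_squares(lambda c:np.hypot(b[:,0]-c[0],b[:,1]-c[1])-.02,[.5225,.0475],loss="soft_l1",f_scale=.002);print("bezel side",len(b),f.x,np.percentile(b[:,2],[95,99]))
E
```

```text
[ 0.5245  0.0476 -0.0035 -0.0009] 1309 [0.088  0.0897 0.0916] [0.5247 0.0476 0.1987] [ 0.3177 -0.7393 -1.1437]
bezel side 171 [0.5235 0.0482] [0.0454 0.0458]
```

Request:
move_arm(steps=[0, 0, 0, -0.0006, 0.0005, -0.008, 0.15, 0, 0, 0, -0.0006, 0.0005, -0.016, 0.15, 0, 0, 0, -0.0006, 0.0005, -0.023, 0.15, 0, 0, 0, -0.0006, 0.0005, -0.028, 0.15, 0, 0, 0, -0.0006, 0.0005, -0.031, 0.15, 0, 0, 0, -0.0006, 0.0005, -0.0325, 0.15, 0, 0, 0, -0.0006, 0.0005, -0.0325, 0.15, 0, 0, 0, -0.0006, 0.0005, -0.0325, 0.15, 0, 0, 0, -0.0006, 0.0005, -0.0325, 0.15, 0, 0, 0, -0.0006, 0.0005, -0.0325, 0.15])

```text
time: 16.3
tool_pos: [0.5237, 0.0484, 0.1654]
ee_rot: [3.139, 0.001, 3.002]
wrist_force: [-0.1, 0.1, -1.5]
width: 0.0316
finger_force: 30.0
```

```bash
python3 - <<'E'
from h import *
np.set_printoptions(precision=4,suppress=True)
x,n,z,p=lampfit(np.array([.5235,.048]),.0555,6);o=get_obs();print(x,n,z,o["tool_pos"],o["wrist_force"],o["time"],abs(o["qvel"]).max())
u,v=254,205
cv2.imwrite("pics/s7.png",cv2.resize(p[v-35:v+35,u-42:u+42,::-1],(720,600),interpolation=2))
E
```

```text
[ 0.5236  0.0489  0.0026 -0.002 ] 2423 [0.0455 0.0559 0.0583] [0.5235 0.0484 0.165 ] [ 0.4112 -0.3579 -2.3023] 16.6 0.0026462982031893664
```

View pics/s7.png

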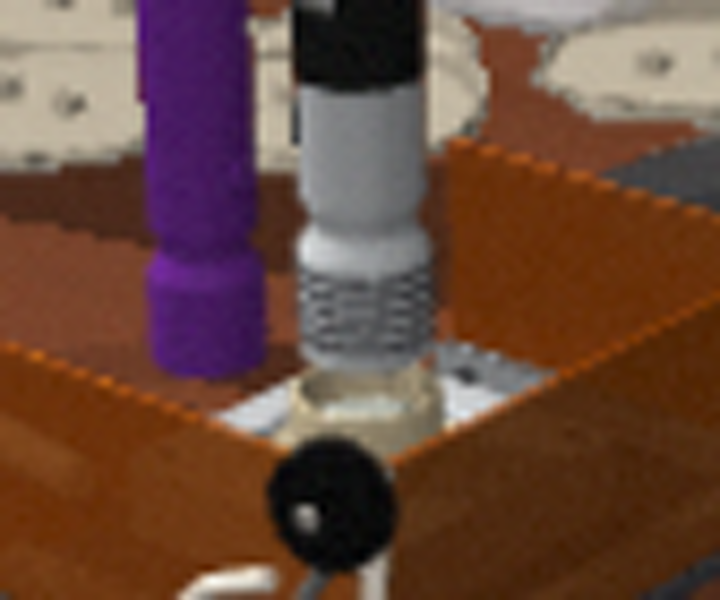

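The lamp (crop 367,340) is centred over the tube (366,400) with a gap of about 1 cm, upright and still, so I hand it in.

```bash
python3 -c "
from bench import *
print(close_job())"
```

```text
the job is handed in; nothing more can be done
None
```

The job is handed in, with no verdict returned: camera checks show the bezel home and level in the nest, with the lamp held upright about 1 cm above its tube and centred to within about 1 mm.

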